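Mount the bench pin in its screw clamp

ROBOT

A 7-joint arm with a two-finger parallel gripper is mounted at the origin on the work surface. World frame = base frame: x ahead of the robot, y to its left, z up, the work surface at z = 0. Lengths are in mm, angles in rad, forces in N, time in s.
With the tool pointing down it reaches from about 400 to 900 mm from the base axis. Payload 5.5 kg.
Tool frame: the origin (TCP) lies on the centre line of the jaws, within the pads' length; the fingertips stand 19 mm ahead of it and the grasp point (between the pads) is the TCP; z points along the fingers, y is the line along which they close (so a half turn about z gives the same grasp; the last joint's range is limited). The gripper opens to 85 mm and grips with 20 to 120 N. Pads are 22 mm wide; open, the fingers measure 114 mm over their backs; the gripper's body (76 mm by 85 mm) begins 54 mm behind the grasp point. The pads swing forward as they close: fully open they stand 13 mm farther back than shut.
Start: joints at [-0.904, 0.501, -0.427, 1.55, 0.221, 1.138, -0.21], TCP at [255.359, 597.738, 250.31] pointing down, gripper open.
Joint ranges: [-2.88, 2.88], [-0.31, 2.03], [-1.54, 1.56], [0.2, 2.42], [-1.41, 4.55], [0.19, 2.02], [-2.57, 2.57]. Speed limits (rad/s): [2.57, 2.57, 3.14, 3.14, 3.14, 3.14, 3.14].

INTERFACE

Orientations are given as a unit quaternion [x, y, z, w].
In Python, from plant import bot, jaws, kinematics, sensors, eyes, job_done gives the robot as it stands. Calls block until the motion is done:
- bot.move_pose(position, orientation): joint-space move of the TCP to a pose.
- bot.servo_line(position, orientation=None, vel=150): straight line of the TCP; orientation=None keeps the orientation; vel is the mean speed in mm/s.
- bot.move_joints(angles): joint-space move.
- jaws.gripper_to(opening): opening from 0.0 (shut) to 1.0 (fully open); the grip force is fixed at half the most; returns when the fingers have stopped.
- bot.sleep(seconds).
- kinematics.solve_ik(position, orientation): joint angles nearest the present ones, or None.
- sensors.read_state(): the state.
- eyes.grab_frame(name): name is "scene" or "side" or "wrist"; returns (picture, depth): 400x640x3 uint8, red, green, blue; 400x640 float32, mm along the optical axis (not along the pixel's ray), 0 where there is no reading.
- eyes.camera_params(name): a dict with "K" (3x3 intrinsics, pixels), "dist" ([k1, k2, p1, p2, k3] as OpenCV has them; the pictures are not rectified), "xyz" and "orientation" of the camera in the world. Camera axes: x right, y down, z forward; pixel columns grow to the right and rows downward; lengths in mm; the calibration is good to about 2 mm. A picture is of the moment at which its call begins: read the wrist's pose just before it. camera_params takes no time and is no camera call; for the wrist camera it gives the pose at the moment of the call.
A pose or a line that the arm cannot do raises bot.PlanningError and nothing moves.
- job_done(): hands the job in; it is judged then, once.
Trained networks look in the newest picture that a camera, given by its name, has taken for a name from the list of things; names that differ only in an ending like _2 or _b are one class to them, and where a whole thing is asked for, a point or a joint stands for the part that bears it (a point fixed in the world has none). Each returns a list of dicts, best first, with "confidence" (0 to 1); they miss things now and then, are a little off and sometimes report something else, mostly with a low value. They report only what shows in the picture. A call takes as long as a camera call. They do not tell look-alikes from the thing itself.
- eyes.search_frame(thing, camera): "extent" ([left, top, right, bottom] in pixels, round what is visible of it).
- eyes.mark_of(thing, camera): "position" ([column, row] in pixels: a listed point, or the origin of a listed thing).
The state is a dict: "time_s": time; "joint_positions": joint angles; "joint_vel": joint speeds; "tau": joint torques, N m; "eef_pos": TCP position; "tool_rot": TCP orientation; "force": force on the tool from outside, world axes, zero at the start; "torque": the same for the moment, N m; "opening": opening from 0.0 (shut) to 1.0 (fully open); "grasp_force": force on a finger pad.
Only numpy, scipy, OpenCV 4.12 (cv2) and the standard library are available. Lean on these libraries where they do the work, as an engineer would, in place of code of your own. Each camera call takes 0.05 s, during which the arm holds its last target. There are 200 camera calls.

TASK

Mount the wooden bench pin for sawing: slide its square tail under the clamp's jaw, between the guides and fully home against the back stop, lying flat on the bed with the slotted end sticking out in front. Then crank the clamp's handle clockwise (seen from above) until the jaw holds the pin tight and the handle will go no further. Leave the other things on the bench where they are.

Things in the scene. Friction and masses are not known exactly. Their poses are not given: they have to be found in the camera images.
- bench_pin: Bench pin: loose flat beech bar, 200 long x 50 wide x 20 thick, about 0.14 kg. Origin: centre of its underside; z up, x along its length to the square tail (+100). The -x end has an open 11 mm saw slot, 45 deep, between prongs. Grip it across its width, 40 to 50 from the middle towards the slotted end, so that the gripper clears the portal; grip firmly (80 N), else the tail droops.
- pin_tail (a point): Middle of the lower edge of the bench pin's square tail end; axes as the bench pin's.
- clamp: Dark steel bench-pin clamp, fixed to the bench. Origin: on the bench; x from its open front to its back stop, z up. Bed 120 wide, x -65 to +85, top at z 30. Portal over x -20 to +20: posts' inner faces at y +-37 (outer +-57), beam z 100 to 125. The pin goes in from the front along x, 20 mm thick under the raised jaw; home, its centre is at x -40 and the bed carries it when released.
- clamp_seat (a point): Foot of the back stop's face (stop 16 high, 72 wide): in the clamp's frame x +60, y 0, z 30 (bed top). The pin_tail point is to come here. Axes as the clamp's.
- jaw: Moving steel jaw inside the portal, 44 (x) x 50 (y) x 14. Origin: centre of its underside, on the screw axis (clamp x 0, y 0), 62 above the bench when fully open, 57 or more at the start. It goes down 8 mm per turn of the handle and meets the pin lying on the bed at 50 above the bench.
- crank (a joint): Turn of the crank in rad, growing clockwise from above (jaw down), from 0 (open) to a stop at 11.6; starts between 0 and 3.6. At value q the knob lies at angle 1.8 - q (counter-clockwise from above, from the clamp's x) about the screw axis. The jaw meets the pin at about 9.4, then tightens up to the stop. It takes about 3 to 6 N at the knob and stays where it is left.
- knob_mid (a point): Middle of the crank's upright round wooden knob, 18 in diameter, 45 tall, spinning freely on its own pin; 170 above the bench (knob from 145 to 190), 42 from the vertical screw axis (clamp x 0, y 0). The crank arm is right below it (top at 145). Gripped from above and led round in a circle, the gripper need not turn.
- brick: Soldering brick, 90 x 180 x 50, a bystander. Origin: centre of its underside.
- saw: Jeweller's saw frame lying flat, about 250 x 115, 18 high, a bystander. Origin on the bench, on the blade line near its middle.
- jar: Small glass jar with white lid, 60 in diameter, 75 high, a bystander. Origin: centre of its underside.
- file: Needle file lying flat, 178 long, 8 thick, a bystander. Origin: its middle, on the bench.
- clamp_mouth (a point): Middle of the mouth between the two low guides (10 high) on the clamp's bed: clamp x -47, y 0, z 30. The channel is 76 wide here, narrows to 56 at clamp x -15 and stays 56 wide to the back stop. Axes as the clamp's.
There are look-alikes about, which are no part of the job. There is more than one size of the bench_pin; the one meant has the size given above.

How it is judged (in metres and radians):
On the way:
1. The bench pin lies flat on the bed, its tail between the guides and home against the back stop, not yet clamped and let go by the fingers (x of pin_tail in the frame of clamp_seat above -0.005 m and y of pin_tail in the frame of clamp_seat between -0.006 and 0.006 m and z of pin_tail in the frame of clamp_seat below 0.003 m and angle between bench_pin's own z axis and vertical below 0.05 rad and angle between the x axis of bench_pin and the x axis of clamp, either way round below 0.1 rad and contact force between the fingers and bench_pin below 0.5 N and contact force between jaw and bench_pin below 1 N), for 0.2 s.
At the end, for the whole second after the job is handed in: The bench pin is flat on the bed (tilt under 0.05 rad, tail less than 3 mm above it), its tail within 6 mm of the back stop and within 6 mm of the channel's middle, in line with the clamp to 0.1 rad, at rest, and the jaw presses on it with more than 15 N (x of pin_tail in the frame of clamp_seat above -0.006 m and y of pin_tail in the frame of clamp_seat between -0.006 and 0.006 m and z of pin_tail in the frame of clamp_seat below 0.003 m and angle between bench_pin's own z axis and vertical below 0.05 rad and angle between the x axis of bench_pin and the x axis of clamp, either way round below 0.1 rad and contact force between jaw and bench_pin above 15 N and linear speed of bench_pin below 0.01 m/s); the robot touches nothing.
It fails at once if a bystander (brick, saw, jar, file) is moved more than 30 mm (distance of any of brick, saw, jar, file from where it was at the start of the episode above 0.03 m).
It also fails if it takes over 70 s, if anything falls off the work surface, if the arm or the gripper's body presses on something with over 40 N, if the wrist force passes 120 N, or if a joint passes its speed limit or range.

## Working session

There is one attempt and no reset: what is moved stays moved. The work goes in short steps, each a Python script; the robot and the scene stay as the last script left them, time stands still between calls to the robot, and variables do not carry over. Pictures are saved under pics/ and viewed, at most 10 in all, crops included, and the job is handed in when it is done.

```bash
mkdir -p pics; ls; cat > h.py <<'E'
import numpy as np, cv2
from scipy.spatial.transform import Rotation as R
from plant import bot, jaws, kinematics, sensors, eyes, job_done
def cam(n):
    p=eyes.camera_params(n); return np.array(p["K"],float),np.array(p["dist"],float),np.array(p["xyz"],float),R.from_quat(p["orientation"]).as_matrix()
def ray(n,px,c=None):
    K,d,t,Rm=c or cam(n)
    u=cv2.undistortPoints(np.array([[px]],float),K,d)[0,0]
    return t,Rm@np.array([u[0],u[1],1.0])
def onz(n,px,z,c=None):
    t,r=ray(n,px,c); return t+r*(z-t[2])/r[2]
def cloud(n,dep,c=None):
    K,d,t,Rm=c or cam(n)
    v,u=np.mgrid[0:400,0:640]
    q=cv2.undistortPoints(np.stack([u,v],-1).reshape(-1,1,2).astype(float),K,d).reshape(400,640,2)
    P=np.concatenate([q,np.ones((400,640,1))],-1)*dep[...,None]
    return P@Rm.T+t
def save(n,im): cv2.imwrite("pics/"+n+".png",im[...,::-1])
def down(yaw): # tool z down, tool y axis at angle yaw+90deg from world x
    c,s=np.cos(yaw),np.sin(yaw)
    return R.from_matrix(np.array([[c,s,0],[s,-c,0],[0,0,-1]])).as_quat()
E
cat > a.py <<'E'
from h import *
ims=[]
for n in("scene","side"):
    im,dep=eyes.grab_frame(n); np.savez("pics/"+n,im=im,dep=dep); ims.append(im)
    save(n,im)
    c=cam(n);P=cloud(n,dep,c); print(n,c[2].round())
    for th in("bench_pin","pin_tail","clamp","clamp_seat","clamp_mouth","jaw","knob_mid","brick","saw","jar","file"):
        for m in eyes.mark_of(th,n)[:4]:
            u,v=map(int,map(round,m["position"])); 
            print(th,round(m["confidence"],2),(u,v),P[v,u].round() if 0<=v<400 and 0<=u<640 else "")
print(sensors.read_state()["time_s"],sensors.read_state()["tool_rot"])
E
python3 a.py
```

```text
pics
scene [ 923. -736. 1068.]
bench_pin 0.81 (293, 160) [348. 166.  29.]
bench_pin 0.72 (373, 195) [665. 165.  19.]
pin_tail 0.84 (302, 183) [426.  98.  12.]
pin_tail 0.57 (398, 192) [734. 215.  26.]
clamp 0.58 (313, 268) [ 630. -188.   28.]
clamp_seat 0.63 (330, 276) [ 689. -195.   44.]
clamp_seat 0.27 (313, 270) [ 633. -193.   27.]
clamp_mouth 0.97 (296, 258) [ 601. -232.  120.]
jaw 0.51 (330, 277) [ 691. -199.   47.]
jaw 0.46 (184, 301) [ 360. -446.    0.]
jaw 0.45 (310, 256) [ 632. -210.  125.]
jaw 0.22 (289, 342) [ 694. -423.   74.]
knob_mid 0.61 (401, 199) [753. 202.  13.]
knob_mid 0.5 (324, 227) [ 636. -142.  179.]
brick 0.91 (349, 127) [451. 410.  49.]
saw 0.89 (185, 300) [ 361. -443.    1.]
saw 0.51 (288, 343) [ 694. -428.   78.]
file 0.66 (401, 156) [672. 413.   1.]
side [ 368.  756. 1030.]
bench_pin 0.92 (267, 268) [657. 185.  23.]
bench_pin 0.65 (385, 297) [336. 205.  29.]
pin_tail 0.87 (351, 269) [436. 141.  27.]
pin_tail 0.77 (234, 277) [737. 229.  16.]
pin_tail 0.71 (306, 149) [ 625. -133.  177.]
clamp 0.58 (311, 178) [ 614. -136.   54.]
clamp_seat 0.83 (294, 171) [ 680. -173.   34.]
clamp_seat 0.7 (314, 179) [ 608. -152.   35.]
clamp_mouth 0.96 (325, 178) [ 576. -164.   35.]
jaw 0.65 (311, 165) [ 612. -133.  114.]
knob_mid 0.53 (305, 149) [ 628. -135.  174.]
brick 0.72 (329, 396) [421. 480.  50.]
saw 0.54 (397, 138) [ 376. -434.    9.]
jar 0.94 (310, 131) [ 675. -369.   39.]
file 0.46 (232, 352) [673. 421.   5.]
file 0.33 (327, 392) [427. 473.  52.]
1.2 [2.00520180e-01 9.79689572e-01 1.84569241e-05 1.11466848e-05]
```

```bash
python3 - <<'E'
import cv2
a=cv2.imread("pics/scene.png")[80:400,120:480];b=cv2.imread("pics/side.png")[100:400,180:460]
cv2.imwrite("pics/s1.png",cv2.resize(a,None,fx=1.85,fy=1.85,interpolation=2));cv2.imwrite("pics/s2.png",cv2.resize(b,None,fx=2,fy=2,interpolation=2))
E
```

```text
(no output)
```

View pics/s1.png

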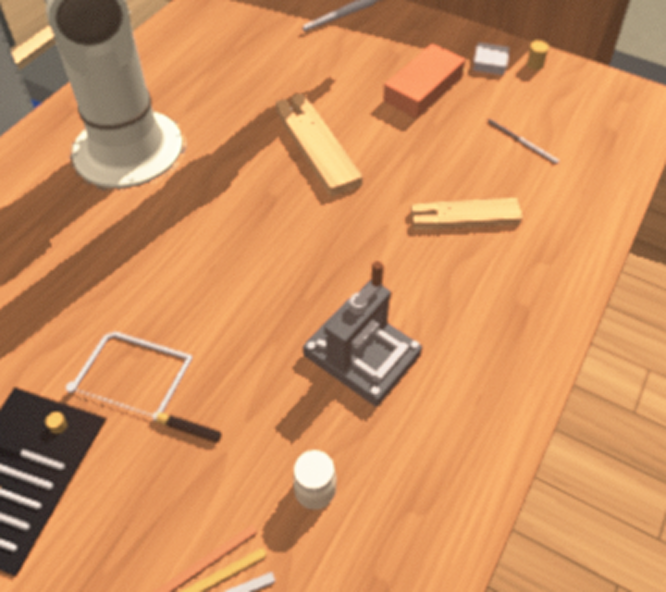

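View pics/s2.png

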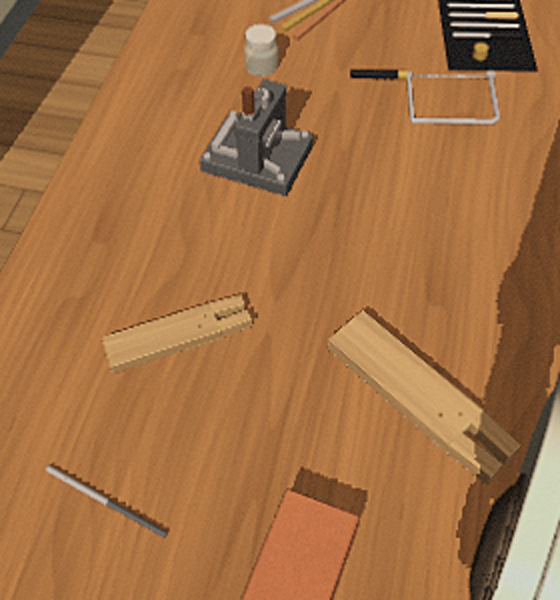

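The scene shows two bench pins. A is large, at scene (293,160) / side (385,297). B is smaller, at scene (373,195) / side (267,268). The clamp is at scene (313,268) with its mouth on the robot's side, and its knob is at (324,227). I'll measure both pins from depth.

```bash
cat > b.py <<'E'
from h import *
for n in("scene","side"):
    D=np.load(f"pics/{n}.npz");P=cloud(n,D["dep"]);im=D["im"]
    z=P[...,2]; 
    bench=(D["dep"]>0)&(abs(z)<6)&(P[...,0]>300)&(P[...,0]<800)&(abs(P[...,1])<400); print(n,"bench z",np.median(z[bench]))
    for nm,c,r in(("A",(350,170),150),("B",(662,180),130)):
        m=(D["dep"]>0)&(np.hypot(P[...,0]-c[0],P[...,1]-c[1])<r)&(z>9)&(z<50)
        l,lab=cv2.connectedComponents(m.astype(np.uint8)); k=np.bincount(lab[m]).argmax(); m=lab==k
        top=np.percentile(z[m],60); mm=m&(abs(z-top)<5)
        q=P[mm][:,:2].astype(np.float32); rc=cv2.minAreaRect(q)
        print(nm,m.sum(),"top",top.round(1),rc, np.percentile(z[m],[5,25,50,75,95]).round(1))
        print("  box",cv2.boxPoints(rc).round().tolist())
E
python3 b.py
```

```text
scene bench z -0.4383168203172545
A 1010 top 27.0 ((333.4351501464844, 183.21121215820312), (70.59928894042969, 254.1214141845703), 56.70435333251953) [14.4 24.3 26.3 27.9 30.4]
  box [[208.0, 223.0], [420.0, 84.0], [459.0, 143.0], [247.0, 282.0]]
B 755 top 19.7 ((659.4949951171875, 169.2899169921875), (200.86573791503906, 56.175437927246094), 34.063133239746094) [12.  17.1 19.  20.6 23. ]
  box [[561.0, 136.0], [592.0, 90.0], [758.0, 202.0], [727.0, 249.0]]
side bench z 0.6840419156329745
A 2487 top 27.6 ((332.67877197265625, 186.26901245117188), (71.49354553222656, 251.5928192138672), 56.29392623901367) [15.7 25.4 27.1 28.6 30.4]
  box [[208.0, 226.0], [417.0, 87.0], [457.0, 146.0], [248.0, 286.0]]
B 1242 top 20.6 ((658.4883422851562, 170.4300537109375), (198.8743896484375, 54.427101135253906), 35.18738555908203) [13.2 18.5 20.2 21.6 23.7]
  box [[562.0, 135.0], [593.0, 91.0], [755.0, 205.0], [724.0, 250.0]]
```

B is 200 x 55 with its top at about 20 mm, so it is the one meant. A is about 252 x 71 x 27, so it is the look-alike. Next come wrist views over pin B and the clamp.

```bash
cat > c.py <<'E'
from h import *
def look(name,pos,yaw):
    bot.move_pose(pos,down(yaw)); bot.sleep(.3)
    c=cam("wrist"); im,dep=eyes.grab_frame("wrist"); np.savez("pics/"+name,im=im,dep=dep,K=c[0],d=c[1],t=c[2],R=c[3]); save(name,im)
    P=cloud("wrist",dep,c); print(name,c[2].round(),"up-in-image:",(-c[3][:,1]).round(2),sensors.read_state()["joint_positions"])
    for th in("bench_pin","pin_tail","clamp","clamp_seat","clamp_mouth","jaw","knob_mid"):
        for m in eyes.mark_of(th,"wrist")[:2]:
            u,v=map(int,map(round,m["position"]))
            print(th,round(m["confidence"],2),(u,v),P[v,u].round() if 0<=v<400 and 0<=u<640 else "","z0,z30,z170",[onz("wrist",m["position"],z,c)[:2].round().tolist() for z in(0,30,170)])
if __name__=="__main__":
    for yaw in(.6,.6+np.pi): 
        print(yaw,kinematics.solve_ik([620,145,60],down(yaw)),kinematics.solve_ik([640,-180,150],down(yaw-.6)))
    look("w1",[600,150,320],.6+np.pi)
    look("w2",[540,-170,380],np.pi)
E
python3 c.py
```

```text
0.6 [-0.35864739  0.67211667  0.11864969  1.72117486 -0.10780044  0.75464079
 -1.15775329] [-0.01916435  0.61755521  0.36114857  1.61324113 -0.25294093  0.9572173
 -1.14348098]
3.741592653589793 [ 0.03789034  0.71353527 -0.42923263  1.7058168   0.38663196  0.80724236
  1.60112395] [ 0.25664969  0.59366894 -0.0323098   1.60220914  0.02228094  0.94607439
  1.7876288 ]
w1 [545. 113. 444.] up-in-image: [-0.8  -0.55 -0.26] [ 0.02114038  0.38349822 -0.41296098  1.5531021   0.15948184  1.2384832
  1.75416184]
bench_pin 0.95 (311, 202) [653. 170.  21.] z0,z30,z170 [[659.0, 173.0], [651.0, 169.0], [615.0, 150.0]]
bench_pin 0.67 (473, 0) [333. 188.  28.] z0,z30,z170 [[320.0, 193.0], [335.0, 188.0], [406.0, 162.0]]
pin_tail 0.87 (311, 263) [729. 222.  21.] z0,z30,z170 [[739.0, 227.0], [726.0, 219.0], [665.0, 183.0]]
pin_tail 0.65 (372, 40) [436. 116.   9.] z0,z30,z170 [[435.0, 116.0], [442.0, 116.0], [477.0, 115.0]]
clamp 0.9 (106, 41) [ 614. -127.   74.] z0,z30,z170 [[628.0, -175.0], [623.0, -156.0], [596.0, -65.0]]
clamp_seat 0.84 (69, 70) [ 681. -183.   30.] z0,z30,z170 [[691.0, -204.0], [68
[... 846 characters left out ...]
70 [[740.0, 228.0], [724.0, 204.0], [650.0, 94.0]]
clamp 0.8 (318, 206) [ 603. -173.   73.] z0,z30,z170 [[625.0, -174.0], [616.0, -174.0], [574.0, -173.0]]
clamp_seat 0.74 (310, 246) [ 631. -182.  148.] z0,z30,z170 [[697.0, -188.0], [684.0, -187.0], [622.0, -182.0]]
clamp_mouth 0.89 (321, 181) [ 577. -169.   30.] z0,z30,z170 [[583.0, -168.0], [576.0, -168.0], [546.0, -169.0]]
jaw 0.72 (314, 214) [ 604. -178.  106.] z0,z30,z170 [[638.0, -181.0], [629.0, -180.0], [583.0, -177.0]]
knob_mid 0.72 (350, 258) [ 626. -138.  190.] z0,z30,z170 [[718.0, -119.0], [704.0, -122.0], [636.0, -136.0]]
knob_mid 0.24 (318, 180) [ 575. -173.   30.] z0,z30,z170 [[581.0, -173.0], [575.0, -173.0], [545.0, -172.0]]
```

```bash
python3 - <<'E'
import cv2,numpy as np
a=cv2.imread("pics/w1.png")[120:300,230:400];b=cv2.imread("pics/w2.png")[140:300,240:400]
a=cv2.resize(a,(378,400),interpolation=2);b=cv2.resize(b,(400,400),interpolation=2)
cv2.imwrite("pics/c1.png",np.hstack([a,b]))
E
```

```text
(no output)
```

View pics/c1.png

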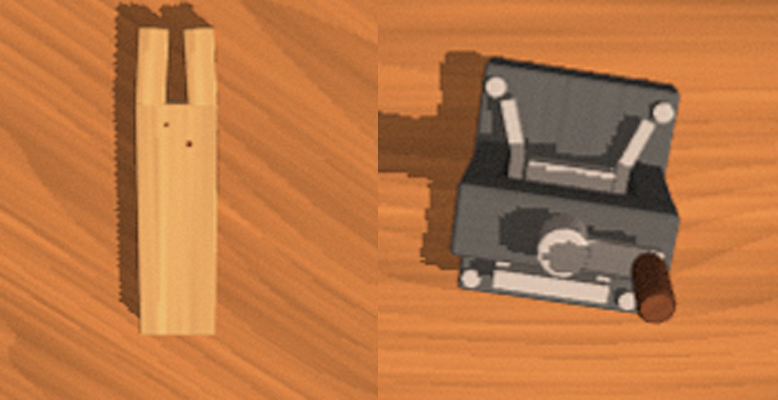

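```bash
cat > e.py <<'E'
from h import *
def ld(n):
    D=np.load(f"pics/{n}.npz"); c=(D["K"],D["d"],D["t"],D["R"]) if "K" in D else None
    return D,cloud("wrist" if c else n,D["dep"],c)
for n in("w1","w2","scene","side"):
    D,P=ld(n); ok=D["dep"]>0; g=D["im"].astype(int)
    def rect(c,r,z0,z1,col=None):
        m=ok&(np.hypot(P[...,0]-c[0],P[...,1]-c[1])<r)&(P[...,2]>z0)&(P[...,2]<z1)
        if col is not None:m&=col
        l,lab=cv2.connectedComponents(m.astype(np.uint8)); m=lab==np.bincount(lab[m]).argmax() if m.any() else m
        q=P[m]; rc=cv2.minAreaRect(q[:,:2].astype(np.float32)); return m.sum(),np.round(rc[0],1),np.round(rc[1],1),round(rc[2],2),"z",np.percentile(q[:,2],[10,50,90]).round(1)
    print(n)
    if n[0]=="w": print(" pin",rect((660,170),125,13,30))
    grey=(g.max(-1)-g.min(-1)<30)
    print(" bed",rect((630,-175),120,15,38,grey)," beam",rect((625,-175),80,108,135,grey), "knob",rect((630,-135),40,150,195,(g[...,0]-g[...,2]>25)))
E
python3 e.py
```

```text
w1
 pin (np.int64(4655), array([658.5, 169.9]), array([200.8,  50.1]), 34.2, 'z', array([19.2, 20.3, 21.4]))
 bed (np.int64(4281), array([ 634.5, -176.1]), array([117.8, 149.9]), 80.78, 'z', array([23.7, 30.1, 31.8]))  beam (np.int64(2179), array([ 628.9, -149.8]), array([61.6, 40.4]), 81.64, 'z', array([113.3, 124.7, 126.3])) knob (np.int64(933), array([ 630.4, -131.5]), array([17.9, 10.3]), 28.31, 'z', array([155.4, 174.3, 188.9]))
w2
 pin (np.int64(3195), array([658.7, 170.5]), array([202.3,  51.5]), 34.24, 'z', array([19. , 20.5, 21.6]))
 bed (np.int64(2338), array([ 593.6, -172.6]), array([118.3,  68.5]), 81.58, 'z', array([28.8, 30.2, 31.5]))  beam (np.int64(2034), array([ 623.9, -177.4]), array([112.9,  39.6]), 81.41, 'z', array([117.1, 125.1, 126.2])) knob (np.int64(372), array([ 631.2, -137.3]), array([15.9, 17.7]), 41.39, 'z', array([159.1, 186.2, 190.7]))
scene
 bed (np.int64(970), array([ 636.6, -183.2]), array([117.9, 147. ]), 81.1, 'z', array([24.9, 29.6, 33.3]))  beam (np.int64(431), array([ 625.6, -182.1]), array([108.5,  40.6]), 80.34, 'z', array([115. , 123.9, 126.9])) knob (np.int64(76), array([ 633.7, -138.3]), array([16.9, 15.5]), 78.02, 'z', array([156.1, 179.3, 190.1]))
side
 bed (np.int64(727), array([ 632.8, -176. ]), array([120.8, 147.4]), 80.98, 'z', array([21.8, 30.6, 34.4]))  beam (np.int64(310), array([ 625.6, -174. ]), array([113.1,  42.3]), 81.48, 'z', array([113. , 124.5, 127.5])) knob (np.int64(79), array([ 632.4, -133. ]), array([16. , 15.7]), 89.2, 'z', array([155.8, 176.7, 190.5]))
```

The close crop shows pin B with an open slot between two prongs at its far end, and a square tail at the near end. Its size is 200.8 x 50.1 with the top at 20.3 mm, so the choice holds. The clamp's origin is about (624.3,-176.3) at yaw -0.152. Its mouth faces the robot and the knob is at about (631,-135), so q is about 0.2. I'll grasp now.

```bash
cat > g.py <<'E'
from h import *
s=lambda:sensors.read_state()
C=np.array([658.6,170.2]);a=.597;g=C-45*np.array([np.cos(a),np.sin(a)])
print(s()["time_s"])
y=a+np.pi
bot.move_pose([*g,110],down(y)); bot.servo_line([*g,20],vel=120); print(s()["force"].round(1))
jaws.gripper_to(0.0); st=s(); print(st["opening"],st["grasp_force"],st["force"].round(1),st["eef_pos"])
bot.servo_line([*g,120],vel=150); bot.sleep(.2)
st=s(); print(st["opening"],st["grasp_force"],st["force"].round(1),st["torque"].round(2),st["time_s"])
im,dep=eyes.grab_frame("side"); np.savez("pics/lift",im=im,dep=dep); P=cloud("side",dep)
m=(dep>0)&(np.hypot(P[...,0]-700,P[...,1]-198)<70)&(P[...,2]>90)&(P[...,2]<140)
q=P[m]; u=(q[:,:2]-C)@[np.cos(a),np.sin(a)]; v=(q[:,:2]-C)@[-np.sin(a),np.cos(a)]
top=(abs(v)<20)&(u>0)&(u<95); print("tail end",np.percentile(u,99),"v",np.percentile(v,[2,98]),"top fit slope,z0",np.polyfit(u[top],q[top,2],1), m.sum())
cl=lambda x,yy=0:np.array([624.3,-176.3])+x*np.array([np.cos(.152),-np.sin(.152)])+yy*np.array([np.sin(.152),np.cos(.152)])
for x in(-235,-225,-215):print(cl(x),kinematics.solve_ik([*cl(x),53],down(np.pi-.152)))
E
python3 g.py
```

```text
5.9
[-0.4 -2.   0.2]
0.5673732568115103 63.7110410524474 [-1.2 -0.8  6. ] [622.25209761 145.09525694  21.14600838]
0.5744105390329327 62.97456616492127 [-0.1  0.  -1.2] [-0.01  0.11 -0.03] 9.8083
tail end 96.94192029208213 v [-23.11064586  26.4333985 ] top fit slope,z0 [-9.03987982e-03  1.17920158e+02] 939
[ 392.00949728 -140.71738701] [ 0.46657485  0.41397368 -0.21296302  2.25290545  0.18167399  0.48992158
  1.52922926]
[ 401.89419953 -142.23154075] [ 0.46334779  0.42578603 -0.21391394  2.23057768  0.18360436  0.50094349
  1.52536359]
[ 411.77890177 -143.7456945 ] [ 0.45916529  0.43753806 -0.21364441  2.20814337  0.18443062  0.51194468
  1.52269462]
```

```bash
cat >> h.py <<'E'
O=np.array([624.3,-176.3]);CY=-.152
def cl(x,y=0): return O+x*np.array([np.cos(CY),np.sin(CY)])+y*np.array([-np.sin(CY),np.cos(CY)])
s=lambda:sensors.read_state()
def rep(t=""):
    st=s(); print(t,round(st["time_s"],1),st["eef_pos"].round(1),st["force"].round(1),st["torque"].round(2),round(st["opening"],3),round(st["grasp_force"],1))
def pincl(q): # to clamp frame
    d=q[...,:2]-O; return np.stack([d@[np.cos(CY),np.sin(CY)],d@[-np.sin(CY),np.cos(CY)]],-1)
E
cat > i.py <<'E'
from h import *
q=down(np.pi+CY)
bot.move_pose([*cl(-225),230],q); bot.servo_line([*cl(-225),55],vel=180); bot.sleep(.2); rep("pre")
for n in("scene","side"):
    im,dep=eyes.grab_frame(n); np.savez("pics/pre_"+n,im=im,dep=dep); save("pre_"+n,im); P=cloud(n,dep); c=pincl(P)
    g=im.astype(int)
    m=(dep>0)&(c[...,0]>-160)&(c[...,0]<-70)&(abs(c[...,1])<60)&(P[...,2]>42)&(P[...,2]<64)&(g[...,0]-g[...,2]>25)
    if m.sum()<20: print(n,m.sum()); continue
    x,y=c[m].T; rc=cv2.minAreaRect(c[m].astype(np.float32)); print(n,m.sum(),rc,"tail x",np.percentile(x,98).round(1),"y",np.percentile(y,[2,98]).round(1),"z",np.percentile(P[m][:,2],[10,50,90]).round(1))
E
python3 i.py; python3 -c "
import cv2,numpy as np
a=cv2.imread('pics/pre_scene.png')[170:320,190:390];b=cv2.imread('pics/pre_side.png')[120:270,250:450]
cv2.imwrite('pics/v2.png',cv2.resize(np.hstack([a,b]),None,fx=2,fy=2,interpolation=2))"
```

```text
pre 12.6 [ 402.6 -142.5   55.8] [ 1.1 -0.5 -0.5] [ 0.01  0.02 -0.02] 0.572 63.0
scene 440 ((-119.0176773071289, -0.7782726287841797), (81.95661926269531, 53.90938949584961), 0.20827361941337585) tail x -78.7 y [-26.5  23.7] z [49.6 54.  56.6]
side 376 ((-119.3871841430664, 1.1286544799804688), (80.11384582519531, 55.97654724121094), 1.0810977220535278) tail x -81.4 y [-24.   27.8] z [49.5 54.7 57.6]
```

View pics/v2.png

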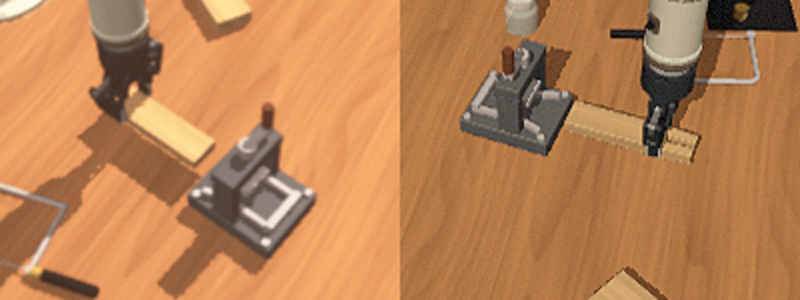

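The pin is held level and in line, with its tail at about clamp x -80, just in front of the mouth. I'll insert it.

```bash
cat > j.py <<'E'
from h import *
bot.servo_line([*cl(-130),53.5],vel=100); rep("mid")
bot.servo_line([*cl(-91),53],vel=60); rep("in")
bot.servo_line([*cl(-91),50],vel=30); bot.sleep(.1); rep("low")
for x in np.arange(-89,-77,2):
    bot.servo_line([*cl(x),50],vel=40); bot.sleep(.1); rep(x)
    if s()["force"][0]<-8: break
E
python3 j.py
```

```text
mid 13.8 [ 494.8 -156.5   53.3] [-0.4 -0.8 -0.7] [ 0.03  0.08 -0.03] 0.564 63.0
in 14.6 [ 533.9 -162.4   52.7] [ 0.  -0.7 -1.7] [-0.04  0.11 -0.02] 0.571 63.0
low 14.9 [ 534.1 -162.5   50.6] [-1.9  1.1  5.3] [0.13 0.42 0.04] 0.569 64.0
-89 15.3 [ 535.1 -162.7   50.6] [-4.7  0.2  9.2] [ 0.18  0.9  -0.03] 0.568 64.5
-87 15.6 [ 536.8 -163.    50.6] [-6.5  1.   9.7] [ 0.25  1.01 -0.  ] 0.566 64.5
-85 16.0 [ 538.7 -163.4   50.7] [-6.2  0.3  9.6] [ 0.2   1.09 -0.  ] 0.573 64.5
-83 16.3 [ 540.6 -163.8   50.7] [-6.4  0.5 10.1] [ 0.18  1.18 -0.04] 0.57 64.5
-81 16.7 [ 540.9 -163.8   50.7] [-10.8   2.2  16.4] [0.42 2.05 0.  ] 0.568 65.3
```

The push force jumped at the expected home position, with the computed tail at about +60. I'll release and check.

```bash
cat > k.py <<'E'
from h import *
e=s()["eef_pos"]
jaws.gripper_to(1.0); bot.sleep(.3); rep("open")
bot.servo_line([e[0],e[1],160],vel=200)
bot.servo_line([*cl(-110),380],vel=400); bot.sleep(.3); rep("up")
for n in("wrist","side","scene"):
    c0=cam(n); im,dep=eyes.grab_frame(n); save("home_"+n,im); P=cloud(n,dep,c0); c=pincl(P)
    m=(dep>0)&(c[...,0]>-150)&(c[...,0]<-22)&(abs(c[...,1])<40)&(P[...,2]>43)&(P[...,2]<60)
    x,y=c[m].T; rc=cv2.minAreaRect(c[m].astype(np.float32)); A=np.c_[x,y,np.ones_like(x)]
    print(n,m.sum(),np.round(rc[0],1),np.round(rc[1],1),round(rc[2],1),"slot end x",np.percentile(x,1).round(1),"plane",np.linalg.lstsq(A,P[m][:,2],rcond=None)[0].round(3))
    for th in("pin_tail","clamp_seat","bench_pin","knob_mid","clamp_mouth"):
        for d in eyes.mark_of(th,n)[:1]:
            z=170 if th[0]=="k" else 30; w=onz(n,d["position"],z,c0); print("  ",th,round(d["confidence"],2),np.round(d["position"]),w.round(1),"clamp",pincl(w).round(1))
    g=im.astype(int); m=(dep>0)&(np.hypot(c[...,0],c[...,1]-42)<25)&(P[...,2]>152)&(P[...,2]<194)&(g[...,0]-g[...,2]>15)
    mt=m&(P[...,2]>186); print("  knob",m.sum(),c[m].mean(0).round(1),"top",mt.sum(),c[mt].mean(0).round(1))
a=cv2.imread("pics/home_wrist.png")[100:340,220:460]; b=cv2.imread("pics/home_side.png")[120:220,260:380]
cv2.imwrite("pics/v3.png",np.hstack([cv2.resize(a,(400,400)),cv2.resize(b,(400,400),interpolation=2)]))
E
python3 k.py
```

```text
open 17.4 [ 544.2 -164.    49.9] [-0.3 -0.1  0.4] [ 0.04 -0.02  0.02] 1.003 0.0
up 19.1 [ 515.  -159.5  378.3] [ 0.2 -0.8  0.2] [-0.   -0.01 -0.  ] 1.002 0.0
wrist 2454 [-81.   -1.3] [118.6  49.6] 0.9 slot end x -138.7 plane [ 3.0000e-03 -1.0000e-03  5.0423e+01]
   pin_tail 0.75 [497.  76.] [435.9 106.6  30. ] clamp [-229.   251.1]
   clamp_seat 0.94 [322. 260.] [ 680.1 -182.    30. ] clamp [56.   2.8]
   bench_pin 0.86 [322. 205.] [ 586.6 -168.4   30. ] clamp [-38.4   2.1]
   knob_mid 0.89 [358. 276.] [ 637.3 -134.   170. ] clamp [ 6.5 43.7]
   clamp_mouth 0.26 [318. 236.] [ 636.5 -182.7   30. ] clamp [13.1 -4.4]
  knob 400 [-2.3 39.6] top 185 [ 0.4 40.1]
side 475 [-80.8  -2. ] [ 64.3 119.8] 86.4 slot end x -138.3 plane [ 4.0000e-03 -1.0000e-02  5.0508e+01]
   pin_tail 0.71 [295. 170.] [ 679.7 -179.9   30. ] clamp [55.3  4.8]
   clamp_seat 0.6 [293. 173.] [ 681.6 -168.9   30. ] clamp [55.6 16. ]
   bench_pin 0.9 [321. 177.] [ 590.  -171.4   30. ] clamp [-34.6  -0.3]
   knob_mid 0.62 [306. 150.] [ 626.7 -136.2  170. ] clamp [-3.7 40. ]
  knob 77 [ 0.4 45.7] top 25 [ 1.4 42.9]
scene 398 [-93.2  -2.3] [91.4 51.1] 1.6 slot end x -137.4 plane [1.0000e-03 1.2000e-02 4.9518e+01]
   pin_tail 0.98 [332. 274.] [ 687.  -180.9   30. ] clamp [62.7  5. ]
   clamp_seat 0.77 [327. 277.] [ 679.9 -193.2   30. ] clamp [57.5 -8.3]
   bench_pin 0.87 [291. 161.] [346.4 158.3  30. ] clamp [-325.3  288.6]
   knob_mid 0.61 [324. 228.] [ 633.7 -140.4  170. ] clamp [ 3.9 36.9]
   clamp_mouth 0.96 [298. 256.] [ 572.6 -174.4   30. ] clamp [-51.4  -6. ]
  knob 75 [ 4.8 36.3] top 26 [ 3.3 38.9]
```

View pics/v3.png

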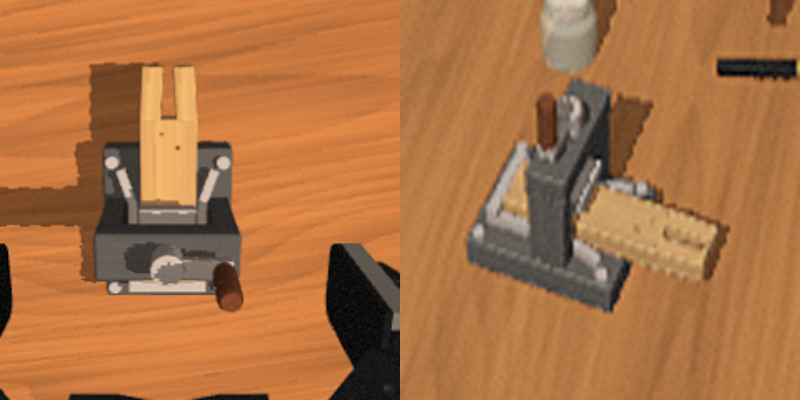

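The pin is home: flat with its top at 50.4, slotted end at about clamp x -139, in line with the clamp and let go. Now the crank.

```bash
cat > m.py <<'E'
from h import *
q=down(np.pi+CY); Z=176
kp=lambda v,r=42:cl(r*np.cos(1.8-v),r*np.sin(1.8-v))
q0=.26
jaws.gripper_to(0.6)
bot.move_pose([*kp(q0),240],q); bot.servo_line([*kp(q0),Z],vel=120); rep("at")
jaws.gripper_to(0.0); bot.sleep(.1); rep("grip")
def step(v,vel=90):
    bot.servo_line([*kp(v),Z],vel=vel); st=s()
    c=pincl(st["eef_pos"]); ang=np.arctan2(c[1],c[0]); f=np.array(st["force"])[:2]
    fc=np.array([f@[np.cos(CY),np.sin(CY)],f@[-np.sin(CY),np.cos(CY)]])
    er=np.array([np.cos(ang),np.sin(ang)]); et=np.array([np.sin(ang),-np.cos(ang)])
    print(round(v,2),"t",round(st["time_s"],1),"r",np.hypot(*c).round(1),"q",round((1.8-ang-v+np.pi)%(2*np.pi)-np.pi+v,2),"fr",(fc@er).round(1),"ft",(fc@et).round(1),"fz",st["force"][2].round(1),"g",round(st["grasp_force"]),round(st["opening"],3))
    return fc@et,fc@er
v=q0
while v<6.3:
    v+=.5; t,r=step(v)
    if abs(t)>30 or abs(r)>35: print("STOP");break
E
python3 m.py
```

```text
at 21.9 [ 632.5 -135.3  177.2] [ 0.6 -0.3  0.3] [ 0.05 -0.04  0.02] 0.597 0.0
grip 22.4 [ 632.5 -135.9  177.3] [-1.1 -1.8  6. ] [-0.33  0.27 -0.01] 0.191 58.9
0.76 t 22.8 r 41.7 q 0.81 fr -1.6 ft 1.4 fz 4.6 g 59 0.186
1.26 t 23.2 r 42.2 q 1.3 fr -1.8 ft 2.8 fz 6.5 g 59 0.191
1.76 t 23.6 r 42.7 q 1.78 fr -1.6 ft 1.9 fz 6.1 g 59 0.19
2.26 t 24.0 r 43.0 q 2.27 fr 0.3 ft 1.0 fz 7.0 g 59 0.195
2.76 t 24.4 r 43.1 q 2.77 fr 0.6 ft 1.1 fz 6.6 g 60 0.187
3.26 t 24.7 r 43.0 q 3.26 fr 1.2 ft 1.2 fz 8.2 g 60 0.195
3.76 t 25.1 r 42.6 q 3.76 fr 0.0 ft 2.4 fz 7.5 g 60 0.19
4.26 t 25.5 r 42.1 q 4.27 fr 2.2 ft 2.6 fz 9.2 g 60 0.192
4.76 t 25.9 r 41.6 q 4.78 fr 0.1 ft 2.2 fz 9.5 g 60 0.194
5.26 t 26.3 r 41.2 q 5.29 fr -0.6 ft 1.8 fz 7.5 g 60 0.192
5.76 t 26.6 r 41.0 q 5.79 fr -1.6 ft 2.1 fz 6.6 g 60 0.19
6.26 t 27.0 r 41.1 q 6.29 fr -1.4 ft 2.8 fz 6.5 g 60 0.189
6.76 t 27.4 r 41.4 q 6.8 fr -0.4 ft 2.3 fz 7.0 g 60 0.192
```

```bash
sed -e '/^jaws/d;/^bot.move_pose/d' -e '/^v=q0/,$d' m.py > n.py; cat >> n.py <<'E'
v=6.76
while v<11.2:
    v+=.4; t,r=step(v)
    if abs(t)>30 or abs(r)>35: print("STOP");break
while v<11.95 and abs(t)<30 and abs(r)<35:
    v+=.1; t,r=step(v,40)
im,dep=eyes.grab_frame("side"); save("end",im[100:240,250:400]); cv2.imwrite("pics/end.png",cv2.resize(cv2.imread("pics/end.png"),None,fx=4,fy=4,interpolation=2))
E
python3 n.py
```

```text
7.16 t 27.8 r 41.7 q 7.2 fr -0.4 ft 2.2 fz 7.1 g 60 0.186
7.56 t 28.1 r 42.2 q 7.6 fr 0.2 ft 2.9 fz 7.4 g 60 0.192
7.96 t 28.4 r 42.6 q 7.99 fr 0.6 ft 1.3 fz 7.2 g 60 0.193
8.36 t 28.8 r 42.9 q 8.38 fr 0.5 ft -0.1 fz 7.4 g 60 0.192
8.76 t 29.1 r 43.1 q 8.78 fr 1.3 ft 0.9 fz 9.6 g 60 0.194
9.16 t 29.4 r 43.1 q 9.17 fr 1.1 ft 1.2 fz 8.7 g 60 0.187
9.56 t 29.8 r 43.0 q 9.56 fr 0.2 ft -0.1 fz 8.3 g 60 0.186
9.96 t 30.1 r 42.7 q 9.9 fr 0.2 ft -6.5 fz 3.6 g 60 0.193
10.36 t 30.4 r 42.5 q 10.24 fr -1.2 ft -12.6 fz -1.1 g 59 0.193
10.76 t 30.8 r 42.2 q 10.56 fr -2.9 ft -19.7 fz -4.2 g 59 0.194
11.16 t 31.1 r 41.8 q 10.85 fr -0.6 ft -24.4 fz -0.3 g 60 0.191
11.56 t 31.4 r 41.2 q 11.12 fr 7.4 ft -29.4 fz 11.5 g 61 0.187
11.66 t 31.7 r 41.1 q 11.16 fr 10.3 ft -32.3 fz 13.4 g 62 0.19
```

View pics/end.png

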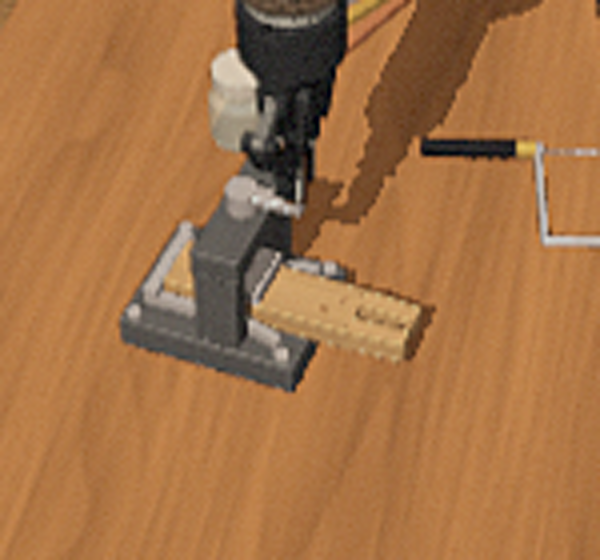

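The jaw met the pin at about 9.6 and it is tightening. I'll go on to the stop.

```bash
sed -e '/^jaws/d;/^bot.move_pose/d' -e '/^v=q0/,$d' m.py > n.py; cat >> n.py <<'E'
v=11.66;t=r=0
while v<12.7 and abs(t)<55 and abs(r)<45:
    v+=.12; t,r=step(v,40)
E
python3 n.py
```

```text
11.78 t 32.0 r 40.9 q 11.24 fr 14.5 ft -35.1 fz 20.5 g 62 0.191
11.9 t 32.3 r 40.7 q 11.32 fr 19.2 ft -37.3 fz 27.4 g 63 0.195
12.02 t 32.5 r 40.5 q 11.42 fr 22.9 ft -40.9 fz 33.2 g 64 0.192
12.14 t 32.8 r 40.2 q 11.53 fr 27.2 ft -43.1 fz 40.1 g 64 0.189
12.26 t 33.1 r 40.1 q 11.64 fr 31.7 ft -46.8 fz 46.4 g 65 0.195
12.38 t 33.4 r 39.2 q 11.65 fr 37.3 ft -53.4 fz 52.5 g 67 0.188
12.5 t 33.6 r 36.6 q 11.68 fr 37.4 ft -58.3 fz 53.3 g 66 0.189
```

The handle stopped at q of about 11.65. I'll ease off, release, back away and check.

```bash
cat > o.py <<'E'
from h import *
v=11.85
bot.servo_line([*cl(41*np.cos(1.8-v),41*np.sin(1.8-v)),177],vel=40); rep("ease")
jaws.gripper_to(0.6); bot.sleep(.2); rep("open")
e=s()["eef_pos"]; bot.servo_line([e[0],e[1],260],vel=150); bot.servo_line([*cl(-130),380],vel=300); bot.sleep(.4); rep("up")
for n in("wrist","side","scene"):
    c0=cam(n); im,dep=eyes.grab_frame(n); save("f_"+n,im); P=cloud(n,dep,c0); c=pincl(P)
    m=(dep>0)&(c[...,0]>-150)&(c[...,0]<-24)&(abs(c[...,1])<40)&(P[...,2]>43)&(P[...,2]<60)
    x,y=c[m].T; rc=cv2.minAreaRect(c[m].astype(np.float32)); A=np.c_[x,y,np.ones_like(x)]
    g=im.astype(int); k=(dep>0)&(np.hypot(*np.moveaxis(c,-1,0))<65)&(P[...,2]>152)&(P[...,2]<194)&(g[...,0]-g[...,2]>15); kc=np.median(c[k],0)
    print(n,m.sum(),np.round(rc[0],1),np.round(rc[1],1),round(rc[2],1),"slot end",np.percentile(x,1).round(1),"plane",np.linalg.lstsq(A,P[m][:,2],rcond=None)[0].round(3),"knob",k.sum(),kc.round(1),"q",round(1.8-np.arctan2(kc[1],kc[0])+2*np.pi,2))
a=cv2.imread("pics/f_wrist.png")[100:340,200:440]; b=cv2.imread("pics/f_side.png")[110:230,250:370]
cv2.imwrite("pics/v4.png",np.hstack([cv2.resize(a,(400,400)),cv2.resize(b,(400,400),interpolation=2)]))
E
python3 o.py
```

```text
ease 34.5 [ 587.6 -167.4  176.4] [-13.2 -32.2   6.6] [-7.01  2.54  0.12] 0.19 60.6
open 35.1 [ 587.9 -163.6  173.3] [ -4.5 -28.1  -9.3] [-5.56  0.87  0.06] 0.597 14.2
up 36.9 [ 495.9 -156.5  379. ] [ 0.2 -0.3  0.1] [-0.02 -0.01  0.01] 0.602 0.0
wrist 2324 [-82.1  -1. ] [116.3  49.9] 0.6 slot end -139.1 plane [4.0000e-03 1.0000e-03 5.0507e+01] knob 398 [  3.9 -40.3] q 9.56
side 468 [-81.5   2.5] [ 77.3 114. ] 88.6 slot end -137.9 plane [ 6.0000e-03 -3.0000e-02  5.0786e+01] knob 71 [  6.6 -37. ] q 9.48
scene 398 [-94.1  -1.2] [51.5 91.7] 89.0 slot end -137.7 plane [1.0000e-02 1.3000e-02 5.0286e+01] knob 83 [ 13.4 -47.2] q 9.38
```

View pics/v4.png

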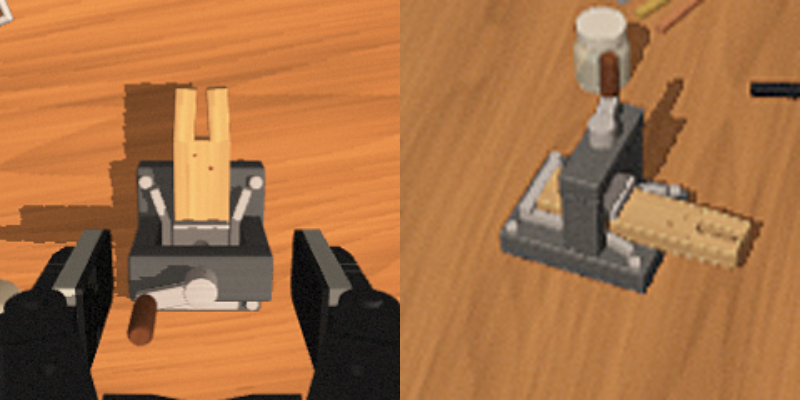

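After release the handle sprang back from 11.65 to about 9.55, which is about where the jaw meets the pin. The pin is still flat and home. An abrupt release may leave little jaw force. I'll re-tighten, then ease off slowly until the knob pushes back with no force, so that screw friction holds the preload.

```bash
sed -e '/^bot.move_pose/d;/^jaws/d' -e '/^v=q0/,$d' m.py > p.py; cat >> p.py <<'E'
q0=9.56
bot.move_pose([*kp(q0),240],q); bot.servo_line([*kp(q0),Z],vel=120); rep("at")
jaws.gripper_to(0.0); bot.sleep(.1); rep("grip")
v=q0
for v in(9.7,9.85,10.0,10.15,10.3,10.45,10.6): step(v,60)
while v>9.3:
    v-=.1; t,r=step(v,40)
    if t>-3: break
E
python3 p.py
```

```text
at 38.5 [ 622.4 -218.3  177.1] [ 0.3 -0.4 -0.3] [-0.01 -0.01  0.02] 0.6 0.0
grip 39.0 [ 622.5 -218.6  177.2] [-1.9 -0.1  6.2] [-0.02  0.19  0.06] 0.193 58.6
9.7 t 39.3 r 42.8 q 9.67 fr 2.0 ft -3.2 fz 3.9 g 59 0.193
9.85 t 39.5 r 43.3 q 9.8 fr 2.5 ft -5.9 fz 5.6 g 59 0.195
10.0 t 39.8 r 43.8 q 9.93 fr 3.0 ft -7.2 fz 3.1 g 59 0.186
10.15 t 40.0 r 44.2 q 10.06 fr 3.7 ft -10.0 fz 1.7 g 59 0.19
10.3 t 40.3 r 44.7 q 10.18 fr 4.3 ft -12.0 fz -0.1 g 59 0.19
10.45 t 40.6 r 45.0 q 10.3 fr 3.9 ft -14.6 fz 0.0 g 59 0.193
10.6 t 40.8 r 45.3 q 10.41 fr 4.0 ft -17.3 fz -1.1 g 59 0.189
10.5 t 41.1 r 45.1 q 10.33 fr 4.7 ft -15.6 fz 0.1 g 59 0.187
10.4 t 41.3 r 44.9 q 10.26 fr 4.8 ft -14.1 fz 1.0 g 59 0.19
10.3 t 41.6 r 44.6 q 10.18 fr 3.7 ft -11.9 fz 1.5 g 59 0.19
10.2 t 41.9 r 44.4 q 10.09 fr 4.3 ft -11.2 fz -0.2 g 59 0.189
10.1 t 42.1 r 44.1 q 10.01 fr 4.4 ft -8.9 fz 1.9 g 59 0.187
10.0 t 42.4 r 43.8 q 9.93 fr 3.9 ft -7.3 fz 3.7 g 60 0.192
9.9 t 42.6 r 43.5 q 9.84 fr 4.6 ft -6.1 fz 4.0 g 60 0.192
9.8 t 42.9 r 43.2 q 9.76 fr 3.0 ft -4.6 fz 6.1 g 60 0.191
9.7 t 43.1 r 42.8 q 9.67 fr 2.5 ft -3.1 fz 6.4 g 60 0.19
9.6 t 43.4 r 42.4 q 9.58 fr 1.2 ft 0.2 fz 7.6 g 60 0.197
```

```bash
sed -e '/^bot.move_pose/d;/^jaws/d' -e '/^v=q0/,$d' m.py > p.py; cat >> p.py <<'E'
def hold(v,T=.6):
    step(v,50); bot.sleep(T); print("  held"); step(v,50)
hold(9.9); step(10.2); hold(9.9)
jaws.gripper_to(0.45); rep("open")
e=s()["eef_pos"]
def knob(n):
    c0=cam(n); im,dep=eyes.grab_frame(n); P=cloud(n,dep,c0); c=pincl(P); g=im.astype(int)
    k=(dep>0)&(np.hypot(*np.moveaxis(c,-1,0))<65)&(P[...,2]>152)&(P[...,2]<194)&(g[...,0]-g[...,2]>15)
    kc=np.median(c[k],0) if k.any() else np.zeros(2); print(n,k.sum(),kc.round(1),"q",round(1.8-np.arctan2(kc[1],kc[0])+2*np.pi,2))
bot.servo_line([e[0],e[1],235],vel=150); knob("side"); knob("scene")
bot.servo_line([*cl(-130),380],vel=300); bot.sleep(.4); knob("side");knob("scene");knob("wrist"); rep("up")
E
python3 p.py
```

```text
9.9 t 43.8 r 43.5 q 9.85 fr 2.7 ft -6.1 fz 3.2 g 60 0.19
  held
9.9 t 44.7 r 43.5 q 9.85 fr 2.2 ft -5.7 fz 4.7 g 60 0.189
10.2 t 45.0 r 44.5 q 10.11 fr 3.8 ft -9.5 fz 3.2 g 60 0.188
9.9 t 45.4 r 43.4 q 9.84 fr 3.2 ft -7.1 fz 3.2 g 60 0.192
  held
9.9 t 46.2 r 43.4 q 9.84 fr 3.2 ft -6.4 fz 3.7 g 60 0.196
open 46.5 [ 607.1 -214.1  175.1] [-0.7  0.4  0.2] [ 0.05  0.04 -0.02] 0.447 0.0
side 68 [  3.8 -36.4] q 9.55
scene 81 [  7.8 -48.2] q 9.49
side 71 [  4.2 -36.7] q 9.54
scene 83 [  8.1 -48.1] q 9.49
wrist 370 [ -0.8 -40.5] q 9.67
up 48.5 [ 495.9 -156.6  379.8] [-1.1  0.6 -0. ] [-0.05 -0.01 -0.  ] 0.448 0.0
```

The handle now rests about 0.1 rad tighter than after the abrupt release (wrist view 9.67 against 9.56), so friction does hold some preload. I'll do one last gentle release at a knob force near the friction level.

```bash
python3 - <<'E'
t=open('p.py').read()
a,b=t.split("hold(9.9);")
b=b.split("\n",1)[1].replace("jaws.gripper_to(0.45)","jaws.gripper_to(0.5)")
open('p2.py','w').write(a+'''
q0=9.67
bot.move_pose([*kp(q0),235],q); bot.servo_line([*kp(q0),Z],vel=120)
jaws.gripper_to(0.0); step(q0)
step(9.85,60); t,r=step(10.05,60); v=10.05
while t<-4.5 and v>9.7:
    v-=.06; t,r=step(v,30)
bot.sleep(.3); step(v)
'''+b)
E
python3 p2.py
```

```text
9.67 t 50.6 r 42.7 q 9.64 fr 1.6 ft 0.8 fz 5.7 g 59 0.186
9.85 t 50.8 r 43.2 q 9.79 fr 3.0 ft -4.3 fz 2.8 g 59 0.191
10.05 t 51.1 r 43.8 q 9.96 fr 3.5 ft -8.3 fz 0.3 g 59 0.189
9.99 t 51.4 r 43.6 q 9.91 fr 3.7 ft -6.4 fz 2.4 g 59 0.19
9.93 t 51.6 r 43.5 q 9.86 fr 3.2 ft -5.3 fz 1.6 g 59 0.188
9.87 t 51.9 r 43.3 q 9.81 fr 3.3 ft -4.7 fz 4.7 g 59 0.189
9.81 t 52.1 r 43.1 q 9.76 fr 4.0 ft -3.2 fz 4.4 g 60 0.188
9.81 t 52.7 r 43.2 q 9.76 fr 2.4 ft -4.4 fz 5.3 g 60 0.192
open 53.0 [ 611.  -215.5  175.3] [ 1.5 -0.6 -0.1] [-0.    0.05  0.  ] 0.504 0.0
side 70 [  2.2 -37.2] q 9.59
scene 82 [  7.6 -47.9] q 9.5
side 72 [  3.4 -37.2] q 9.56
scene 81 [  8.1 -48.2] q 9.49
wrist 406 [ -1.1 -41.4] q 9.68
up 55.0 [ 495.9 -156.6  379.8] [-0.  -0.1 -0.1] [-0.02 -0.01  0.01] 0.5 0.0
```

The handle comes to rest at the same tightened place, about 9.68, and the arm is clear. The last pin check showed it flat and home, so I'm handing in.

```bash
python3 -c "
from h import *
print(job_done())"
```

```text
the job is handed in; nothing more can be done
None
```

I handed the job in with the bench pin flat and home in the clamp, but the handle did not stay at its stop. I cranked it to the stop (about 11.65), and when let go it sprang back to about 9.68, just past where the jaw meets the pin. I expect the jaw still presses with more than 15 N, but I could not measure that.

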